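# Hold the deep cassette in the code reader's slot

### The job

Lift the clear hinged lid of the white cassette box fully open, so that it stays resting back on its stop, and take out the one deep (thickest) tissue cassette. Lower it upright through the slot in the top of the code reader until about its lower half, with the code, is inside, and keep holding it there, still and clear of the chamber floor: the program finishes while the gripper holds it. Leave the two shallow cassettes in their pockets and the other things on the bench where they are.

Things in the scene. Friction and masses are not known exactly. Their poses are not given: they have to be found in the camera images.
- box: White open-topped cassette box, fixed, 130 (x) x 260 (y) x 90 mm high, walls and floor 5 mm; origin at the centre of its underside, z up, front to -x (the robot), lid hinged on its far (+x) rim. On its floor three pockets in a row (x = 0; y = -66, 0, 66 mm), 55 (x) x 19 (y) mm inside, walls 22 mm above the floor; a cassette stands on end in each, in any order.
- lid (a joint): Hinge of the clear lid, rad: 0 shut, growing as the front edge is lifted up and back; it rests on its stop at 1.75. A plain hinge with little friction: lid 0.24 kg, it falls shut when let go before about 1.4 and falls back onto the stop when let go well past that. Fully open its edge stands 225 mm above the bench, at the far side of the box.
- lid_handle (a point): Middle of the round steel bar of the lid's bow handle, 10 mm thick, 100 mm long, parallel to the hinge (box y); when shut it lies 36 mm above the lid's top face, 11 mm behind the lid's front edge, and 57 mm nearer the robot than the box's centre. It turns with the lid.
- lid_hinge (a point): Point on the hinge axis in the middle of the box's far rim; the axis runs along the box's y. With the lid shut the handle's bar is 124 mm from it towards -x of the box and 41 mm higher.
- deep_cassette: The deep tissue cassette: white plastic, 52 mm (x) x 16 mm (y, thickness) x 75 mm high (z), 0.06 kg, standing on end in one of the pockets; origin at the centre of its lower end. Each broad face carries a code label on its lower half. Both faces are alike, so it may be turned by half a turn. Its top stands 80 mm above the bench in the box.
- shallow_a: A shallow tissue cassette, same outline (52 x 75 mm) but only 10 mm thick, standing in another pocket; not wanted.
- shallow_b: The second shallow tissue cassette, 52 x 10 x 75 mm, standing in the remaining pocket; not wanted.
- reader: White code reader with a bare aluminium slotted guard plate on top, fixed to the bench, 170 (x) x 124 (y) x 110 mm high; origin at the centre of its underside, z up, its front panel faces its -x. Below the 12 mm guard plate is an open chamber; its floor is 80 mm below the top, so a cassette that is let go drops inside.
- slot (a point): Centre of the slot's mouth, level with the reader's flat top (110 mm above the bench). The slot runs straight down through the guard plate, 54 mm long along the reader's x and 18 mm wide along its y (2 mm more than the deep cassette each way), its upper edge bevelled by 3 mm. Same axes as the reader.
- pen: marker pen, 130 mm long, 13 mm thick, lying on the bench; origin under its middle; to be left alone
- forceps: steel forceps, 150 mm long, lying on the bench beside the code reader; to be left alone
- moulds: stack of steel embedding moulds, 37 x 56 x 40 mm; to be left alone
- beaker: open glass beaker, 86 mm diameter, 115 mm high; to be left alone
- wax_pot: black wax pot with handle and thermostat box, 134 mm rim, 156 mm high; to be left alone
- slide_box: flat grey slide box, 90 x 165 x 35 mm; to be left alone
- bottle: small white bottle with black cap, 48 mm diameter, 110 mm high; to be left alone

How it is judged:
On the way, in this order (a step that is already met when the one before it is completed fails the run):
1. the lid is open and rests on its stop (value of joint lid above 1.68 rad and velocity of joint lid between -0.1 and 0.1 rad/s), for 0.3 s.
2. the deep cassette is held in the gripper, lifted out above the box's rim (height (world z) of deep_cassette above 0.095 m and contact force between the fingers and deep_cassette above 1 N), for 0.2 s.
3. the deep cassette's lower half is through the slot and is held there still (z of deep_cassette in the frame of slot between -0.065 and -0.028 m and x of deep_cassette in the frame of slot between -0.005 and 0.005 m and y of deep_cassette in the frame of slot between -0.004 and 0.004 m and angle between deep_cassette's own z axis and vertical below 0.1 rad and contact force between the fingers and deep_cassette above 1 N and linear speed of deep_cassette below 0.02 m/s), for 0.3 s.
At the end, for the whole second after the job is handed in: Gripper holds the deep cassette still and upright (0.1 rad) in the slot, lower end 28 to 65 mm below the reader's top, within 5 mm along and 4 mm across of the slot's centre; lid still open (1.68 rad or more); both shallow cassettes in their pockets (all of step 3 and value of joint lid above 1.68 rad and x of shallow_a in the frame of box between -0.01 and 0.01 m and z of each of shallow_a, shallow_b in the frame of box below 0.012 m and x of shallow_b in the frame of box between -0.01 and 0.01 m); the arm keeps its last pose, push and grip.
It fails at once if a shallow cassette is moved by more than 25 mm or tipped over (distance of any of shallow_a, shallow_b from where it was at the start of the episode above 0.025 m or angle between any of shallow_a, shallow_b's own z axis and vertical above 0.6 rad).
It fails at once if another thing on the bench is shifted by more than 30 mm or tipped over (distance of any of pen, forceps, moulds, beaker, wax_pot, slide_box, bottle from where it was at the start of the episode above 0.03 m or angle between any of beaker, wax_pot, bottle's own z axis and vertical above 0.5 rad).
It also fails if it takes over 72 s, if anything falls off the work surface, if the arm or the gripper's body presses on something with over 40 N, if the wrist force passes 120 N, or if a joint passes its speed limit or range.

### The arm

A 6-joint arm with a two-finger parallel gripper is mounted at the origin on the work surface. World frame = base frame: x ahead of the robot, y to its left, z up, the work surface at z = 0. Lengths are in m, angles in rad, forces in N, time in s.
With the tool pointing down it reaches from about 0.425 to 1.125 m from the base axis. Payload 14.9 kg.
Tool frame: the origin (TCP) lies on the centre line of the jaws, within the pads' length; the fingertips stand 17 mm ahead of it and the grasp point (between the pads) lies 2 mm behind it; z points along the fingers, y is the line along which they close (so a half turn about z gives the same grasp; the last joint's range is limited). The gripper opens to 91 mm and grips with 3 to 60 N. Pads are 32 mm wide; open, the fingers measure 118 mm over their backs; the gripper's body (76 mm by 178 mm) begins 60 mm behind the grasp point.
Start: joints at [1.108, 0.379, 1.734, -0, 1.028, -0.033], TCP at [0.292, 0.636, 0.231] pointing down, gripper open.
Joint ranges: [-2.77, 2.77], [-0.74, 2.19], [0, 2.66], [-1.06, 4.2], [0.31, 2.87], [-3.08, 3.08]. Speed limits (rad/s): [1.89, 1.89, 2.39, 3.14, 3.14, 3.14].

### API

Orientations are given as a unit quaternion [w, x, y, z].
In Python, from station import ctrl gives the robot as it stands. The module is installed in compiled form; this text tells all that it offers.
- The arm moves only by the tool send_rows, never from a script. Its argument "moves" is a list that holds one entry, the list of rows, each a list of 7 numbers: the gripper's target within -1 to 1 (fully open at 1, half-way at 0, shut at -1), then the shift along the tool's x, y, z in mm, then the turn, a rotation vector about the tool's x, y, z in rad. In form: [[[grip, dx, dy, dz, wx, wy, wz], ...]]. A call has 1 to 12 rows; each row is the pose to reach, as a shift and turn from the pose commanded when the call began, along the tool's axes at that moment; what a row does not reach only later rows make up. A row lasts 1/10 s, in which the tool goes at most 50 mm and 8.59 degrees, less where a joint would pass 70% of its speed; a pose out of reach is approached as far as the arm can. A call with a gripper value outside its range is refused whole. The fingers move at their own pace and stop on an object; the grip force is fixed at half the most. Time passes only in rows, so rows that repeat a pose let the fingers close. It gives the time, the measured TCP pose, the force, the opening and the grip force at its end, in the units of the state.
- ctrl.sense(): the state, without advancing time (a new reading comes with each control period).
- ctrl.get_image(name): name is "scene" or "top"; returns the picture (420x560x3 uint8, red, green, blue); there is no depth.
- ctrl.calibration(name): a dict with "K" (3x3 intrinsics, pixels), "eye" and "attitude" of the camera in the world. Camera axes: x right, y down, z forward; pixel columns grow to the right and rows downward; lengths in m; the calibration is good to about 2 mm. A picture is of the moment at which its call begins. calibration takes no time and is no camera call.
- ctrl.close_job(): hands the job in; it is judged then, once.
Trained networks look in the newest picture that a camera, given by its name, has taken for a name from the list of things; names that differ only in an ending like _2 or _b are one class to them, and where a whole thing is asked for, a point or a joint stands for the part that bears it (a point fixed in the world has none). Each returns a list of dicts, best first, with "conf" (0 to 1); they miss things now and then, are a little off and sometimes report something else, mostly with a low value. They report only what shows in the picture. A call takes as long as a camera call.
- ctrl.cut_out(name, camera): "pixels" (420x560 bool, what is visible of it) and "position" ([column, row] in pixels, amid what is visible of it).
The state is a dict: "t": time; "joint_pos": joint angles; "qd": joint speeds; "joint_torque": joint torques, N m; "tcp_pos": TCP position; "ee_rot": TCP orientation; "wrist_force": force on the tool from outside, world axes, zero at the start; "wrist_torque": the same for the moment, N m; "gripper_width": finger opening in m; "grasp_force": force on a finger pad.
Only numpy, scipy, OpenCV 4.12 (cv2) and the standard library are available. Lean on these libraries where they do the work, as an engineer would, in place of code of your own. Each camera call takes 0.05 s, during which the arm holds its last target. There are 200 camera calls.

## Working session

There is one attempt and no reset: what is moved stays moved. The work goes in short steps, Python scripts to look and compute and a tool call to move; the robot and the scene stay as the last step left them, time stands still between calls to the robot, and variables do not carry over. Pictures are saved under pics/ and viewed, at most 10 in all, crops included, and the job is handed in when it is done.

Besides the shell and the picture viewer there is one more tool, called as name([rows], argument=value, ...), one row to a line, values as JSON. send_rows: Moves the arm, as the interface text tells. Its arguments: {"type":"object","properties":{"moves":{"type":"array"}},"required":["moves"]}

```bash
mkdir -p pics; python3 - <<'E'
from station import ctrl
import cv2,numpy as np
for n in ["scene","top"]:
    im=ctrl.get_image(n); cv2.imwrite(f"pics/{n}0.png",im[:,:,::-1])
    c=ctrl.calibration(n); print(n,c)
    for o in ["box","lid","lid_handle","deep_cassette","shallow_a","reader","slot"]:
        try:
            for d in ctrl.cut_out(o,n)[:4]:
                p=d["pixels"];ys,xs=np.where(p);print(o,round(d["conf"],2),np.round(d["position"],1),p.sum(),xs.min(),xs.max(),ys.min(),ys.max())
        except Exception as e: print(o,e)
print(ctrl.sense())
E
```

```text
scene {'K': array([[456.60288134,   0.        , 282.63974038],
       [  0.        , 456.60288134, 207.14655536],
       [  0.        ,   0.        ,   1.        ]]), 'eye': array([1.79484203, 0.12928381, 1.01584328]), 'attitude': array([-0.30504669,  0.60388217,  0.65742757, -0.33175567])}
box 0.65 [341.3 217. ] 3689 300 383 186 240
lid 0.9 [339.4 207.8] 2038 301 383 186 220
lid_handle 0.8 [340.1 207.1] 1974 301 383 186 220
lid_handle 0.36 [434.8 221.9] 2221 413 459 195 253
deep_cassette 0.21 [179.4 247.3] 453 169 187 230 262
reader 0.65 [217.6 217.1] 2401 189 241 186 244
top {'K': array([[511.67971593,   0.        , 276.76915757],
       [  0.        , 511.67971593, 210.84165399],
       [  0.        ,   0.        ,   1.        ]]), 'eye': array([0.46674422, 0.03433407, 1.70517015]), 'attitude': array([-0.02042687,  0.71625514, -0.69696571,  0.02828636])}
box 0.87 [212.2 226. ] 3621 167 255 199 252
lid 0.83 [214.8 227.7] 3640 167 255 199 252
lid_handle 0.75 [209.6 221.9] 3654 167 255 199 252
reader 0.59 [345. 217.] 2406 321 370 180 247
slot 0.83 [344.7 217.1] 2432 321 370 181 247
{'t': 0.8, 'joint_pos': array([ 1.10767204e+00,  3.78874662e-01,  1.73420487e+00,  1.58063591e-07,
        1.02851509e+00, -3.33023855e-02]), 'qd': array([-0.0006723 , -0.00041068,  0.00016004, -0.00231857,  0.00029531,
       -0.00200318]), 'joint_torque': array([ 2.10367893e-03, -7.63678336e+01, -4.34695816e+01,  6.50379737e-02,
        3.91277962e-02,  1.22459602e-05]), 'tcp_pos': array([0.29170666, 0.63633245, 0.23094707]), 'ee_rot': array([-3.06381116e-07,  2.13260468e-01,  9.76995380e-01, -9.33348783e-07]), 'wrist_force': array([ 0.56835785, -0.67919089, -0.65043281]), 'wrist_torque': array([-0.00648118, -0.01425288, -0.01330171]), 'grasp_force': 0.0, 'gripper_width': 0.09106371656675208}
```

View pics/scene0.png

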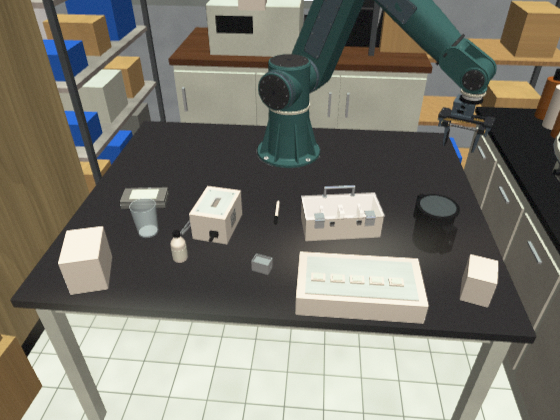

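View pics/top0.png

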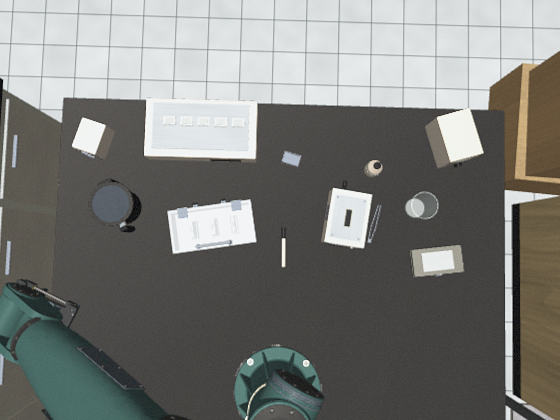

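The scene view shows the box at about (341,215), with the handle bar at (339,188), and the reader at (217,214). The top view shows the box at (212,226), the handle at (213,244) and the slot at (348,217). Next I'll enlarge the box and reader.

```bash
cat > h.py <<'E'
import numpy as np,cv2
from scipy.spatial.transform import Rotation as R
from station import ctrl
def cam(n):
    c=ctrl.calibration(n); q=c["attitude"]; return c["K"],np.array(c["eye"]),R.from_quat([q[1],q[2],q[3],q[0]]).as_matrix()
def pix(n,P):
    K,e,M=cam(n); v=(np.atleast_2d(P)-e)@M; u=v@K.T; return u[:,:2]/u[:,2:]
def atz(n,uv,z):
    K,e,M=cam(n); d=M@np.linalg.solve(K,[uv[0],uv[1],1]); return e+d*(z-e[2])/d[2]
def crop(im,x0,x1,y0,y1,s): return cv2.resize(im[y0:y1,x0:x1],None,fx=s,fy=s,interpolation=cv2.INTER_CUBIC)
E
python3 - <<'E'
from h import *
im=cv2.imread("pics/top0.png")
a=crop(im,160,260,190,260,6);b=crop(im,315,385,175,255,5)
h=max(a.shape[0],b.shape[0])
# stack side by side, scaled
cv=np.zeros((420,970,3),np.uint8); cv[:420,:600]=a; cv[:400,610:960]=b
cv2.imwrite("pics/crop0.png",cv2.resize(cv,(800,346),interpolation=cv2.INTER_AREA))
m=lambda n,o:cv2.minAreaRect(np.argwhere(ctrl.cut_out(o,n)[0]["pixels"])[:,::-1].astype(np.float32))
for o in ["box","reader"]:
    r=m("top",o); print(o,r, cv2.boxPoints(r).round(1).tolist())
print("box top ctr",atz("top",(212,226),.09),"handle",atz("top",(213.5,244),.13),"slot",atz("top",(348,217.5),.11))
E
```

```text
box ((210.79998779296875, 224.09996032714844), (46.527626037597656, 84.14571380615234), 81.8698959350586) [[165.89999389648438, 207.0], [249.1999969482422, 195.10000610351562], [255.6999969482422, 241.1999969482422], [172.39999389648438, 253.10000610351562]]
reader ((346.6756591796875, 213.44595336914062), (42.90813446044922, 65.43079376220703), 9.462322235107422) [[320.1000061035156, 242.1999969482422], [330.8999938964844, 177.60000610351562], [373.20001220703125, 184.6999969482422], [362.5, 249.1999969482422]]
box top ctr [0.52490345 0.22074122 0.09      ] handle [0.46838567 0.20956755 0.13      ] slot [ 0.56237733 -0.20519648  0.11      ]
```

View pics/crop0.png

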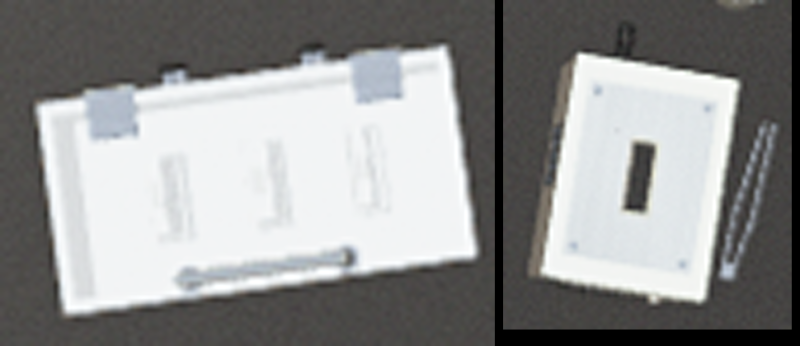

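```bash
cat >> h.py <<'E'
def c0(x,y): return (x/4.949+160,y/4.949+190)
def c1(x,y): return ((x-503.1)/4.124+315,y/4.124+175)
def tf(p,P): c,s=np.cos(p[2]),np.sin(p[2]); P=np.atleast_2d(P); return np.c_[p[0]+c*P[:,0]-s*P[:,1],p[1]+s*P[:,0]+c*P[:,1],P[:,2]]
E
python3 - <<'E'
from h import *
from scipy.optimize import least_squares as ls
def fit(P,uv,x0):
    r=ls(lambda p:(pix("top",tf(p,P))-uv).ravel(),x0); print(r.x.round(4),np.degrees(r.x[2]).round(2),r.fun.round(1)); return r.x
bz=.095
P=np.array([[.065,.13,bz],[.065,-.13,bz],[-.065,-.13,bz],[-.065,.13,bz],[-.057,.05,.131],[-.057,-.05,.131]])
b=fit(P,np.array([c0(37,102),c0(447,47),c0(477,257),c0(67,315),c0(185,277),c0(350,257)]),[.52,.22,0])
P=np.array([[.085,.062,.11],[.085,-.062,.11],[-.085,-.062,.11],[-.085,.062,.11]])
r=fit(P,np.array([c1(578,52),c1(740,80),c1(703,302),c1(540,275)]),[.56,-.2,0])
print("slot direct",atz("top",c1(639.7,177),.105))
print("bar",tf(b,[[-.057,0,.131]]),"hinge",tf(b,[[.067,0,.09]]))
im=cv2.imread("pics/scene0.png")
for q in pix("scene",tf(b,[[-.057,.05,.131],[-.057,-.05,.131],[.065,.13,.095],[.065,-.13,.095],[.065,-.13,0]])): cv2.circle(im,tuple(np.int32(q.round())),0,(0,0,255),-1)
for q in pix("scene",tf(r,[[.027,.009,.11],[-.027,.009,.11],[.027,-.009,.11],[-.027,-.009,.11],[.085,.062,.11],[.085,-.062,.11],[-.085,-.062,.11],[-.085,.062,.11]])): cv2.circle(im,tuple(np.int32(q.round())),0,(0,0,255),-1)
cv2.imwrite("pics/s1.png",np.hstack([crop(im,290,395,175,250,4),crop(im,180,250,175,250,4)]))
E
```

```text
[0.524  0.2192 0.1685] 9.66 [ 1.1  1.   0.1  0.6 -0.2 -1.   0.3 -1.  -0.1  0.5 -1.1 -0. ]
[ 0.5612 -0.2061 -0.1463] -8.38 [ 0.1  0.2 -0.3  0.3 -0.  -0.1  0.3 -0.4]
slot direct [ 0.5613699  -0.20635706  0.105     ]
bar [[0.46780248 0.2096054  0.131     ]] hinge [[0.59004608 0.23040208 0.09      ]]
```

View pics/s1.png

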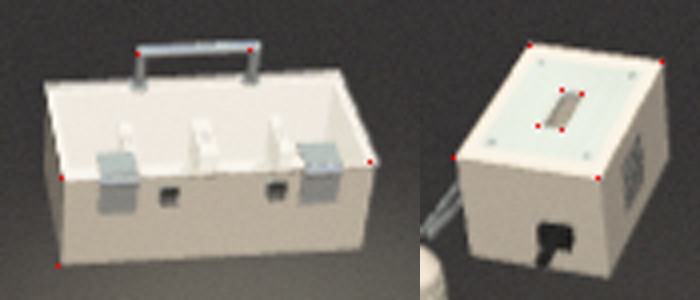

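The box and reader fits reproject well in the scene view: the red dots sit on the box corners, the slot and the ends of the bar. The handle bar is at (0.468, 0.210, 0.131), and the hinge is behind it. I'll go above the bar.

```bash
cat >> h.py <<'E'
BOX=np.array([.524,.2192,.1685]); RD=np.array([.5612,-.2061,-.1463])
def down(az):  # tool z down, tool y at azimuth az
    y=np.array([np.cos(az),np.sin(az),0]);z=np.array([0,0,-1.]);return R.from_matrix(np.c_[np.cross(y,z),y,z])
def delta(p,az,ref=None):
    s=ctrl.sense(); q=s["ee_rot"]; R0=R.from_quat([q[1],q[2],q[3],q[0]])
    d=R0.inv().apply((np.array(p)-s["tcp_pos"]))*1e3
    best=min(((R0.inv()*down(a)).as_rotvec() for a in (az,az+np.pi)),key=np.linalg.norm)
    return d.round(1),best.round(3)
E
python3 - <<'E'
from h import *
print(delta([.4678,.2096,.19],BOX[2]))
E
```

```text
(array([-337.9, -314.5,   40.9]), array([ 0.   , -0.   ,  0.972]))
```

send_rows([
  [[0,-34,-31,4,0,0,0.1],[0,-68,-63,8,0,0,0.2],[0,-101,-94,12,0,0,0.3],[0,-135,-126,16,0,0,0.4],[0,-169,-157,20,0,0,0.5],[0,-203,-189,24,0,0,0.6],[0,-237,-220,28,0,0,0.7],[0,-270,-252,32,0,0,0.8],[0,-304,-283,36,0,0,0.9],[0,-338,-314.5,41,0,0,0.972],[0,-338,-314.5,41,0,0,0.972],[0,-338,-314.5,41,0,0,0.972]],
])

```text
t: 2.1
tcp_pos: [0.4682, 0.2089, 0.19]
ee_rot: [-0.0, 0.646, 0.764, 0.0]
wrist_force: [1.2, -0.9, 0.5]
gripper_width: 0.0455
grasp_force: 0.0
```

```bash
python3 - <<'E'
from h import *
s=ctrl.sense(); print(s["t"],s["tcp_pos"],s["gripper_width"],s["wrist_force"])
print(delta([.4678,.2096,.137],BOX[2]))
im=ctrl.get_image("scene")[:,:,::-1]
im2=ctrl.get_image("top")[:,:,::-1]
cv2.imwrite("pics/a.png",np.hstack([crop(im,280,400,120,260,3),crop(im2,150,290,150,290,3)]))
E
```

```text
2.1 [0.46823415 0.20891345 0.19000136] 0.04547694432911123 [ 1.247033   -0.92704268  0.48728759]
(array([ 0.7, -0.3, 53. ]), array([ 0.   , -0.   , -0.001]))
```

View pics/a.png

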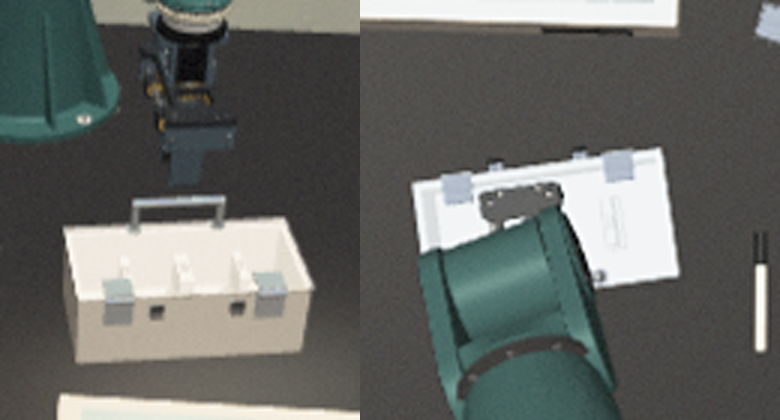

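The scene view shows the near finger above the middle of the bar (bar at about (179,200) in the crop). I'll go down and close.

send_rows([
  [[0,0,0,25,0,0,0],[0,0,0,53,0,0,0],[0,0,0,53,0,0,0],[0,0,0,53,0,0,0],[-1,0,0,53,0,0,0],[-1,0,0,53,0,0,0],[-1,0,0,53,0,0,0],[-1,0,0,53,0,0,0],[-1,0,0,53,0,0,0],[-1,0,0,53,0,0,0]],
])

```text
t: 3.2
tcp_pos: [0.4679, 0.2096, 0.1372]
ee_rot: [-0.0, 0.645, 0.764, 0.0]
wrist_force: [-2.3, -0.8, 6.0]
gripper_width: 0.0092
grasp_force: 30.0
```

```bash
python3 - <<'E'
from h import *
s=ctrl.sense(); print(s["t"],s["tcp_pos"],s["gripper_width"],s["grasp_force"],s["wrist_force"])
a0=np.arctan2(41,-124); L=np.hypot(41,124)
for th in np.linspace(0,1.72,19)[1:]:
    dx=L*np.cos(a0-th)+124; dz=L*np.sin(a0-th)-41
    print(round(th,2),"dy",round(dx,1),"dz",round(-dz,1))
q=s["ee_rot"];print(R.from_quat([q[1],q[2],q[3],q[0]]).as_matrix().round(3))
E
```

```text
3.2 [0.46793771 0.20959876 0.13717948] 0.009190013162420504 30.000885128974915 [-2.28018176 -0.76694828  5.96241676]
0.1 dy 4.5 dz -11.6
0.19 dy 10.0 dz -22.8
0.29 dy 16.7 dz -33.4
0.38 dy 24.2 dz -43.3
0.48 dy 32.7 dz -52.4
0.57 dy 42.1 dz -60.7
0.67 dy 52.1 dz -68.1
0.76 dy 62.9 dz -74.4
0.86 dy 74.2 dz -79.7
0.96 dy 85.9 dz -83.9
1.05 dy 98.0 dz -87.0
1.15 dy 110.3 dz -88.9
1.24 dy 122.8 dz -89.6
1.34 dy 135.3 dz -89.1
1.43 dy 147.6 dz -87.4
1.53 dy 159.8 dz -84.6
1.62 dy 171.6 dz -80.6
1.72 dy 183.0 dz -75.5
[[-0.168  0.986 -0.   ]
 [ 0.986  0.168  0.   ]
 [ 0.     0.    -1.   ]]
```

Gripped (9 mm opening, 30 N). The first part of the arc comes next.

send_rows([
  [[-1,0,4.5,-11.6,0,0,0],[-1,0,10,-22.8,0,0,0],[-1,0,16.7,-33.4,0,0,0],[-1,0,24.2,-43.3,0,0,0],[-1,0,32.7,-52.4,0,0,0],[-1,0,42.1,-60.7,0,0,0],[-1,0,52.1,-68.1,0,0,0],[-1,0,62.9,-74.4,0,0,0],[-1,0,74.2,-79.7,0,0,0],[-1,0,85.9,-83.9,0,0,0],[-1,0,85.9,-83.9,0,0,0]],
])

```text
t: 4.3
tcp_pos: [0.5544, 0.2241, 0.2225]
ee_rot: [0.001, 0.645, 0.764, 0.001]
wrist_force: [-5.2, -5.0, 16.4]
gripper_width: 0.0093
grasp_force: 30.0
```

send_rows([
  [[-1,0,13.5,-4.5,0,0,0],[-1,0,26,-6.5,0,0,0],[-1,0,38.5,-7.2,0,0,0],[-1,0,51,-6.7,0,0,0],[-1,0,63,-5,0,0,0],[-1,0,75.5,-2,0,0,0],[-1,0,87,2,0,0,0],[-1,0,95,5.2,0,0,0],[-1,0,95,5.2,0,0,0]],
])

```text
t: 5.2
tcp_pos: [0.6471, 0.2402, 0.2149]
ee_rot: [0.0, 0.645, 0.764, 0.0]
wrist_force: [0.3, -4.1, 1.2]
gripper_width: 0.0091
grasp_force: 30.0
```

send_rows([
  [[-0.5,0,0,0,0,0,0],[-0.5,0,0,0,0,0,0],[-0.5,0,0,0,0,0,0],[-0.5,0,0,0,0,0,0],[-0.5,0,1,-15,0,0,0],[-0.5,0,1,-35,0,0,0],[-0.5,0,1,-60,0,0,0],[-0.5,0,1,-90,0,0,0],[-0.5,0,1,-100,0,0,0],[-0.5,0,1,-100,0,0,0]],
])

```text
t: 6.2
tcp_pos: [0.6479, 0.2405, 0.318]
ee_rot: [0.001, 0.645, 0.764, 0.001]
wrist_force: [-0.1, -0.2, -1.1]
gripper_width: 0.0227
grasp_force: 0.0
```

```bash
python3 - <<'E'
from h import *
s=ctrl.sense(); print(s["t"],s["tcp_pos"],s["gripper_width"],s["wrist_force"])
print(delta([.35,.06,.3],BOX[2]))
E
```

```text
6.2 [0.64788744 0.24048506 0.31799899] 0.022660970103324542 [-0.12882994 -0.18949192 -1.12220048]
(array([-127.8, -324.1,   16.8]), array([ 0.003, -0.001,  0.001]))
```

send_rows([
  [[0,-20,-22,0,0,0,-0.14],[0,-41,-45,2,0,0,-0.28],[0,-62,-68,4,0,0,-0.42],[0,-82,-90,6,0,0,-0.56],[0,-103,-113,8,0,0,-0.7],[0,-123,-136,10,0,0,-0.84],[0,-144,-158,12,0,0,-0.98],[0,-164,-181,14,0,0,-1.12],[0,-185,-203,16,0,0,-1.26],[0,-205,-226,18,0,0,-1.4],[0,-205,-226,18,0,0,-1.54],[0,-205,-226,18,0,0,-1.571]],
])

```text
t: 7.4
tcp_pos: [0.4579, -0.0005, 0.2966]
ee_rot: [-0.001, -0.086, 0.996, 0.0]
wrist_force: [0.1, -0.0, -0.1]
gripper_width: 0.0459
grasp_force: 0.0
```

```bash
python3 - <<'E'
from h import *
s=ctrl.sense(); print(s["t"],s["tcp_pos"],s["joint_pos"].round(2))
t=ctrl.get_image("top"); sc=ctrl.get_image("scene")
for n in ["top","scene"]:
  for o in ["deep_cassette","shallow_a","lid"]:
    for d in ctrl.cut_out(o,n)[:4]:
        p=d["pixels"];r=cv2.minAreaRect(np.argwhere(p)[:,::-1].astype(np.float32));print(n,o,round(d["conf"],2),np.round(d["position"],1),p.sum(),np.round(r[1],1))
a=crop(t[:,:,::-1],165,265,180,260,5);b=crop(sc[:,:,::-1],290,390,140,220,3)
print(pix("top",tf(BOX,[[0,.066,.08],[0,0,.08],[0,-.066,.08]])).round(1))
c=np.zeros((400,800,3),np.uint8);c[:,:500]=a;c[:240,500:]=b
cv2.imwrite("pics/b.png",c)
E
```

```text
7.4 [ 0.45785541 -0.00045848  0.29657104] [-0.05 -0.11  2.16  0.    1.09 -1.8 ]
top deep_cassette 0.6 [212.3 227.3] 108 [15.6  6.9]
top deep_cassette 0.5 [422.2 207.3] 717 [26. 34.]
top deep_cassette 0.19 [234.2 224.8] 40 [14.4  2.5]
top shallow_a 0.6 [195.1 232. ] 110 [16.6  6.6]
top shallow_a 0.56 [230.6 224. ] 80 [16.5  4.7]
top lid 0.8 [204.7 199.4] 1447 [26.7 91.1]
scene lid 0.57 [346.1 206. ] 2411 [30.1 86.7]
[[192.2 229.3]
 [212.8 226.4]
 [233.5 223.5]]
```

View pics/b.png

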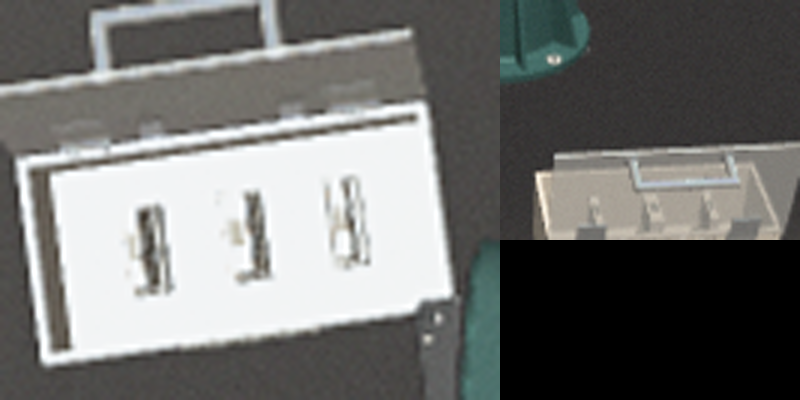

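The top view shows the lid standing open behind the box. The three cassettes are at about (212±20, 227). The two pockets on the left and in the middle show dark gaps. I need a closer look to tell which cassette is the thick one.

```bash
python3 - <<'E'
from h import *
t=np.mean([ctrl.get_image("top").astype(float) for _ in range(8)],0)[:,:,::-1]
s=np.mean([ctrl.get_image("scene").astype(float) for _ in range(8)],0)[:,:,::-1]
s0=cv2.imread("pics/scene0.png").astype(float)
def st(im): 
    im=im-im.min(); return np.clip(im/im.max()*255,0,255).astype(np.uint8)
out=np.zeros((600,800,3),np.uint8)
a=crop(st(t[208:248,182:244]),0,62,0,40,8); out[:320,:496]=a
g=crop(st(s[190:222,305:375]),0,70,0,32,5.7); out[320:320+g.shape[0],:g.shape[1]]=g
g=crop(st(s0[190:222,305:375]),0,70,0,32,5.7); out[320:320+g.shape[0],400:400+g.shape[1]]=g
cv2.imwrite("pics/c.png",out)
for y in (.066,0,-.066):
  for w in (.005,.008):
    print(y,w,"top",pix("top",tf(BOX,[[0,y+w,.08],[0,y-w,.08]])).round(1).tolist(),"sc",pix("scene",tf(BOX,[[.026,y+w,.08],[.026,y-w,.08]])).round(1).tolist())
E
```

```text
0.066 0.005 top [[190.6, 229.6], [193.7, 229.1]] sc [[361.9, 212.3], [359.0, 212.5]]
0.066 0.008 top [[189.7, 229.7], [194.7, 229.0]] sc [[362.8, 212.3], [358.2, 212.5]]
0 0.005 top [[211.3, 226.6], [214.4, 226.2]] sc [[342.8, 213.3], [339.8, 213.4]]
0 0.008 top [[210.3, 226.8], [215.3, 226.1]] sc [[343.6, 213.3], [339.0, 213.5]]
-0.066 0.005 top [[231.9, 223.7], [235.0, 223.3]] sc [[323.5, 214.3], [320.5, 214.4]]
-0.066 0.008 top [[231.0, 223.9], [236.0, 223.1]] sc [[324.4, 214.2], [319.7, 214.5]]
```

View pics/c.png

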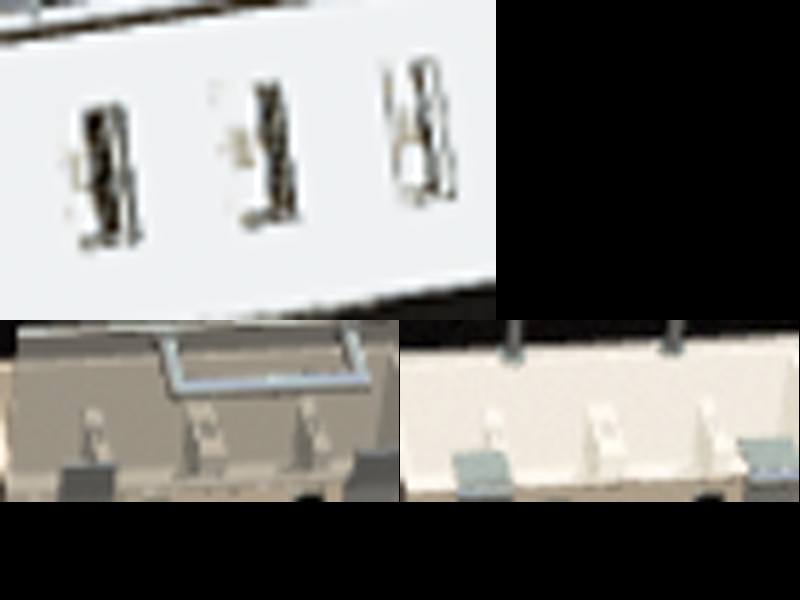

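The scene crops show the middle cassette clearly widest, about 5–6 px against 3–4 px for the other two. The top view agrees: the middle has a white top about 5.6 px wide. The network also labels the middle one as deep. I'll refit the box from the open rim and set up the approach.

```bash
python3 - <<'E'
from h import *
from scipy.optimize import least_squares as ls
P=np.array([[.065,.13,.09],[.065,-.13,.09],[-.065,-.13,.09],[-.065,.13,.09]])
uv=np.array([[17,157],[428,103],[453,298],[43,365]])/5+[165,180]
r=ls(lambda p:(pix("top",tf(p,P))-uv).ravel(),BOX);print(r.x.round(4),r.fun.round(1))
im=cv2.imread("pics/c.png")
# long extents of dark pocket/cassette: middle of the three by column of marks
for n,x,y in [("L",112,172),("M",268,152),("R",418,130)]: print(n,atz("top",(182+x/8,208+y/8),.08).round(4))
print(tf(BOX,[[0,.066,0],[0,0,0],[0,-.066,0]]).round(4))
print(delta([*tf(BOX,[[0,.001,0]])[0,:2],.2],BOX[2]+np.pi/2))
E
```

```text
[0.5246 0.2204 0.1716] [ 0.   0.2 -0.5 -0.7  0.3  1.   0.2 -0.5]
L [0.5128 0.2721 0.08  ]
M [0.5224 0.2107 0.08  ]
R [0.5327 0.1516 0.08  ]
[[0.5129 0.2843 0.    ]
 [0.524  0.2192 0.    ]
 [0.5351 0.1541 0.    ]]
(array([-101.1,  206. ,   97.6]), array([-0.   , -0.   ,  0.001]))
```

send_rows([
  [[0,-20,41,20,0,0,0],[0,-40,82,40,0,0,0],[0,-60,123,60,0,0,0],[0,-80,165,80,0,0,0],[0,-101,206.5,97.6,0,0,0],[0,-101,206.5,97.6,0,0,0],[0,-101,206.5,97.6,0,0,0],[0,-101,206.5,97.6,0,0,0]],
])

```text
t: 9.4
tcp_pos: [0.5236, 0.22, 0.2003]
ee_rot: [0.0, -0.084, 0.996, -0.0]
wrist_force: [0.3, 0.5, -1.1]
gripper_width: 0.0459
grasp_force: 0.0
```

```bash
python3 - <<'E'
from h import *
s=ctrl.sense(); print(s["t"],s["tcp_pos"],s["gripper_width"])
print(delta([.524,.2203,.071],.170+np.pi/2))
E
```

```text
9.4 [0.52357134 0.22002141 0.20032768] 0.04592180484506474
(array([ -0.5,   0.2, 129.3]), array([-0.   ,  0.   , -0.001]))
```

send_rows([
  [[0,-0.5,0.2,35,0,0,0],[0,-0.5,0.2,70,0,0,0],[0,-0.5,0.2,100,0,0,0],[0,-0.5,0.2,120,0,0,0],[0,-0.5,0.2,129,0,0,0],[0,-0.5,0.2,129,0,0,0],[-0.5,-0.5,0.2,129,0,0,0],[-0.5,-0.5,0.2,129,0,0,0],[-0.5,-0.5,0.2,129,0,0,0]],
])

```text
t: 10.3
tcp_pos: [0.5247, 0.2211, 0.0721]
ee_rot: [0.001, -0.084, 0.996, 0.0]
wrist_force: [-0.5, 1.0, 0.1]
gripper_width: 0.0249
grasp_force: 0.0
```

send_rows([
  [[-1,0,0,0,0,0,0],[-1,0,0,0,0,0,0],[-1,0,0,0,0,0,0],[-1,0,0,0,0,0,0]],
])

```text
t: 10.7
tcp_pos: [0.5244, 0.2211, 0.0716]
ee_rot: [0.0, -0.085, 0.996, 0.0]
wrist_force: [-1.5, -0.1, 7.3]
gripper_width: 0.0159
grasp_force: 30.0
```

The width is 15.9 mm, so this is the deep cassette. I'll lift it out.

send_rows([
  [[-1,0,0,-6,0,0,0],[-1,0,0,-20,0,0,0],[-1,0,0,-40,0,0,0],[-1,0,0,-65,0,0,0],[-1,0,0,-95,0,0,0],[-1,0,0,-125,0,0,0],[-1,0,0,-155,0,0,0],[-1,0,0,-175,0,0,0],[-1,0,0,-180,0,0,0],[-1,0,0,-180,0,0,0],[-1,0,0,-180,0,0,0]],
])

```text
t: 11.8
tcp_pos: [0.5236, 0.2207, 0.2501]
ee_rot: [-0.001, -0.084, 0.996, -0.0]
wrist_force: [0.7, 0.2, -0.7]
gripper_width: 0.0159
grasp_force: 30.0
```

```bash
python3 - <<'E'
from h import *
s=ctrl.sense(); print(s["t"],s["tcp_pos"],s["gripper_width"],s["grasp_force"],s["joint_pos"].round(2))
print(delta([RD[0],RD[1],.225],RD[2]+np.pi/2))
E
```

```text
11.8 [0.52358879 0.22073254 0.25013382] 0.015904326136760873 29.9918532371521 [ 0.36  0.15  1.99  0.    1.   -1.38]
(array([  34.8, -427.1,   25.3]), array([-0.   , -0.001,  0.315]))
```

send_rows([
  [[-1,2,-20,0,0,0,0],[-1,5,-60,0,0,0,0.04],[-1,8,-105,0,0,0,0.08],[-1,12,-150,0,0,0,0.12],[-1,16,-195,0,0,0,0.16],[-1,20,-240,0,0,0,0.2],[-1,24,-285,0,0,0,0.24],[-1,28,-330,6,0,0,0.28],[-1,31,-375,12,0,0,0.3],[-1,34,-410,20,0,0,0.315],[-1,35,-427,25,0,0,0.315],[-1,35,-427,25,0,0,0.315]],
])

```text
t: 13.0
tcp_pos: [0.5608, -0.207, 0.2242]
ee_rot: [-0.001, 0.074, 0.997, 0.0]
wrist_force: [-0.3, 0.4, -0.8]
gripper_width: 0.0158
grasp_force: 30.0
```

send_rows([
  [[-1,0,0,25,0,0,0],[-1,0,0,25,0,0,0],[-1,0,0,25,0,0,0],[-1,0,0,25,0,0,0]],
])

```text
t: 13.4
tcp_pos: [0.562, -0.2052, 0.2019]
ee_rot: [0.0, 0.072, 0.997, -0.0]
wrist_force: [0.2, -1.1, 0.3]
gripper_width: 0.0156
grasp_force: 30.0
```

```bash
python3 - <<'E'
from h import *
s=ctrl.sense(); p=s["tcp_pos"];print(s["t"],p,s["gripper_width"],s["grasp_force"])
print(delta([RD[0],RD[1],p[2]],RD[2]+np.pi/2))
ims=[ctrl.get_image("scene").astype(float) for _ in range(4)]; tp=ctrl.get_image("top")
for n in ("scene","top"):
    for d in ctrl.cut_out("deep_cassette",n)[:2]: 
        q=d["pixels"];r=cv2.minAreaRect(np.argwhere(q)[:,::-1].astype(np.float32));print(n,round(d["conf"],2),d["position"],q.sum(),cv2.boxPoints(r).round(1).tolist())
zb=p[2]-.0666
B=np.array([[a*.026,b*.008,c] for c in (zb,zb+.075) for a in(1,-1) for b in (1,-1)])
pr=pix("scene",tf([p[0],p[1],RD[2]],B)); print(pr.round(1).tolist())
im=np.mean(ims,0)[:,:,::-1].astype(np.uint8)
k=6; x0,x1,y0,y1=180,250,145,245
c=crop(im,x0,x1,y0,y1,k)
for q in np.r_[pr,pix("scene",tf(RD,[[.027,.009,.11],[-.027,.009,.11],[.027,-.009,.11],[-.027,-.009,.11],[.085,.062,.11],[.085,-.062,.11]]))]:
    cv2.circle(c,tuple(np.int32(((q+.5-[x0,y0])*k).round())),2,(0,0,255),-1)
d=crop(tp[:,:,::-1],310,380,170,255,5)
o=np.zeros((600,800,3),np.uint8);o[:,:420]=c;o[:425,430:780]=d;cv2.imwrite("pics/d.png",o)
E
```

```text
13.4 [ 0.56197935 -0.20521129  0.20194086] 0.015643318084997002 29.991959631443024
(array([ 0.6, -1. , -0. ]), array([-0.   ,  0.001,  0.001]))
scene 0.52 [212.8, 186.9] 207 [[205.1999969482422, 176.3000030517578], [216.3000030517578, 173.8000030517578], [221.5, 197.3000030517578], [210.39999389648438, 199.8000030517578]]
top 0.74 [370.8, 169.9] 220 [[364.0, 160.0], [381.0, 160.0], [381.0, 175.0], [364.0, 175.0]]
[[213.9, 200.6], [209.4, 200.0], [219.2, 191.9], [214.8, 191.3], [211.8, 181.6], [207.1, 181.0], [217.4, 173.2], [212.8, 172.6]]
```

View pics/d.png

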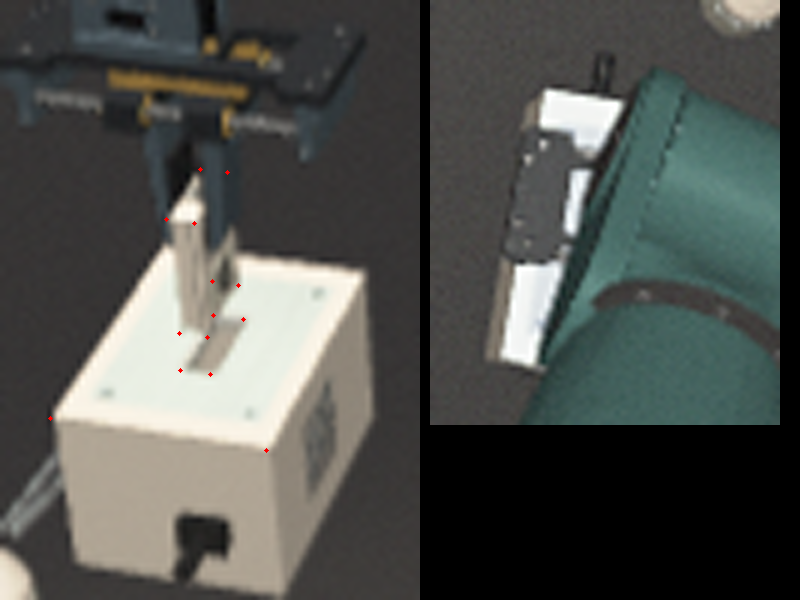

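The scene crop shows the cassette's front face (bottom at about (195,333)) directly above and behind the slot (187–243, 320–370), as predicted. Image and prediction differ by the same ~1 px for the cassette and the reader, so the two line up. I'll go down to just above the plate and check for settling.

send_rows([
  [[-1,0.3,-0.7,8,0,0,0],[-1,0.3,-0.7,15,0,0,0],[-1,0.3,-0.7,20,0,0,0],[-1,0.3,-0.7,20,0,0,0],[-1,0.3,-0.7,20,0,0,0],[-1,0.3,-0.7,20,0,0,0]],
])

```text
t: 14.35
tcp_pos: [0.5613, -0.2065, 0.1812]
ee_rot: [0.0, 0.073, 0.997, -0.0]
wrist_force: [-0.4, -0.2, 0.4]
gripper_width: 0.0156
grasp_force: 30.0
```

```bash
python3 - <<'E'
from h import *
for _ in range(3):
    s=ctrl.sense(); p=s["tcp_pos"];print(s["t"],p,delta([RD[0],RD[1],p[2]],RD[2]+np.pi/2),s["wrist_force"].round(1)); ctrl.get_image("top")
E
```

```text
14.35 [ 0.56132621 -0.20653872  0.18120907] (array([ 0.2,  0.4, -0. ]), array([-0.   ,  0.   ,  0.001])) [-0.4 -0.2  0.4]
14.4 [ 0.56131061 -0.20654231  0.18126504] (array([ 0.2,  0.4, -0. ]), array([-0.   ,  0.   ,  0.001])) [0.6 0.1 0.1]
14.45 [ 0.56134559 -0.20657562  0.18132873] (array([ 0.2,  0.4, -0. ]), array([-0.,  0.,  0.])) [ 0.2  0.6 -1. ]
```

Lower end is at about 0.1147. I'll lower it gently, a few mm at a time.

send_rows([
  [[-1,0.2,0.3,2,0,0,0],[-1,0.2,0.3,4,0,0,0],[-1,0.2,0.3,6,0,0,0],[-1,0.2,0.3,8,0,0,0],[-1,0.2,0.3,9,0,0,0],[-1,0.2,0.3,9,0,0,0]],
])

```text
t: 15.1
tcp_pos: [0.5609, -0.2061, 0.1718]
ee_rot: [-0.0, 0.073, 0.997, 0.0]
wrist_force: [-0.3, -0.4, -0.0]
gripper_width: 0.0159
grasp_force: 30.0
```

send_rows([
  [[-1,0,0,1.5,0,0,0],[-1,0,0,3,0,0,0],[-1,0,0,4.5,0,0,0],[-1,0,0,6,0,0,0],[-1,0,0,6,0,0,0]],
])

```text
t: 15.6
tcp_pos: [0.5609, -0.2061, 0.1658]
ee_rot: [-0.0, 0.073, 0.997, 0.0]
wrist_force: [0.1, 0.7, -0.9]
gripper_width: 0.0156
grasp_force: 30.0
```

send_rows([
  [[-1,0,0,4,0,0,0],[-1,0,0,8,0,0,0],[-1,0,0,12,0,0,0],[-1,0,0,16,0,0,0],[-1,0,0,20,0,0,0],[-1,0,0,24,0,0,0],[-1,0,0,28,0,0,0],[-1,0,0,31,0,0,0],[-1,0,0,31,0,0,0],[-1,0,0,31,0,0,0],[-1,0,0,31,0,0,0],[-1,0,0,31,0,0,0]],
])

```text
t: 16.8
tcp_pos: [0.5611, -0.2062, 0.1352]
ee_rot: [0.0, 0.073, 0.997, -0.0]
wrist_force: [0.5, 0.4, -0.6]
gripper_width: 0.0159
grasp_force: 30.0
```

```bash
python3 - <<'E'
from h import *
s=ctrl.sense(); print(s["tcp_pos"],s["wrist_force"].round(1),s["grasp_force"],np.abs(s["qd"]).max())
a=ctrl.get_image("scene")[:,:,::-1]
cv2.imwrite("pics/e.png",np.hstack([crop(a,180,260,140,245,4),crop(a,290,400,140,245,4)]))
E
```

```text
[ 0.56109553 -0.20621322  0.13523161] [ 0.5  0.4 -0.6] 29.991932809352875 0.0013182294167721747
```

View pics/e.png

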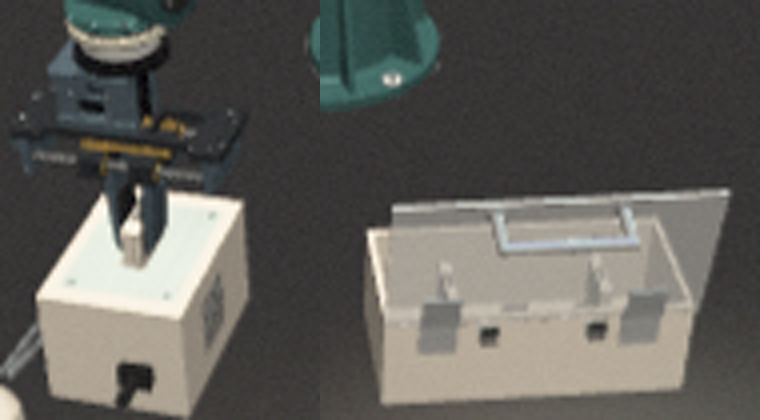

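The cassette is held in the slot with its lower half inside, at about (133,245) in the crop. The lid stands open, and both shallow cassettes are in their pockets. Handing in.

```bash
python3 -c "
from station import ctrl
print(ctrl.close_job())"
```

```text
the job is handed in; nothing more can be done
None
```

I handed the job in (no verdict came back): the lid is open on its stop, and the gripper is holding the deep cassette still in the reader slot, its lower end about 41 mm below the top, with both shallow cassettes still in their pockets.

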